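Switch on the microscope station in order

ROBOT

A 6-joint arm with a two-finger parallel gripper is mounted at the origin on the work surface. World frame = base frame: x ahead of the robot, y to its left, z up, the work surface at z = 0. Lengths are in m, angles in degrees, forces in N, time in s.
With the tool pointing down it reaches from about 0.25 to 0.725 m from the base axis. Payload 9.7 kg.
Tool frame: the origin (TCP) lies at the very end of the fingers, on their centre line; the grasp point (between the pads) lies 19 mm behind it; z points along the fingers, y is the line along which they close (so a half turn about z gives the same grasp; the last joint's range is limited). The gripper opens to 85 mm and grips with 20 to 120 N. Pads are 22 mm wide; open, the fingers measure 114 mm over their backs; the gripper's body (76 mm by 85 mm) begins 54 mm behind the grasp point. The pads swing forward as they close: fully open they stand 13 mm farther back than shut.
Start: joints at [-73.568, 4.979, 10.078, 95.1, 0, 90], TCP at [0.156, -0.528, 0.231] pointing down, gripper open.
Joint ranges: [-179.16, 179.16], [-48.56, 103.87], [-65.8, 70.77], [-126.05, 130.52], [-82.76, 87.17], [-180, 180]. Speed limits (degrees/s): [127.2, 127.2, 147.25, 180, 180, 180].

INTERFACE

Orientations are given as [roll, pitch, yaw] about the fixed x, y, z axes, in that order (R = Rz(yaw) Ry(pitch) Rx(roll)).
In Python, from workcell import telemetry, optics, workorder gives the robot as it stands.
- The arm moves only by the shell command python3 -m handwheel 'ROWS' [FORCE]. ROWS is JSON, a list of rows, each an object of numbers: "tx", "ty", "tz": the shift along the tool's x, y, z in m; "ax", "ay", "az": the turn, a rotation vector about the tool's x, y, z in degrees; "jaw": the gripper command: -1 is shut, 1 is fully open, values between are in proportion. A call has exactly 10 rows; each row shifts and turns the commanded pose from where the row before left it, along the tool's axes as they then stand; what a row does not reach is not made up. A row lasts 1/8 s, in which the tool goes at most 62.5 mm and 10.7 degrees, less where a joint would pass 70% of its speed; a pose out of reach is approached as far as the arm can. A call is refused whole if a number of a shift passes 0.0625 or a number of a turn 10.7, either way. A call with a gripper value outside its range is refused whole. The fingers move at their own pace and stop on an object; FORCE is the grip in N (left out, the last holds). Time passes only in rows, so rows that do not move let the fingers close, or fill a call up. It gives the time, the measured TCP pose, the force, the opening and the grip force at its end, in the units of the state.
- telemetry.get_obs(): the state, without advancing time (a new reading comes with each control period).
- optics.camera(name): name is "scene" or "top"; returns a dict with "color" (384x512x3 uint8, red, green, blue), "K" (3x3 intrinsics, pixels), "extrinsics" (4x4, takes a point from camera to world coordinates). Camera axes: x right, y down, z forward; pixel columns grow to the right and rows downward; lengths in m; the calibration is good to about 2 mm. A picture is of the moment at which its call begins. There is no depth.
- workorder.job_done(): hands the job in; it is judged then, once.
The state is a dict: "time": time; "q": joint angles; "qd": joint speeds; "joint_efforts": joint torques, N m; "ee_pos": TCP position; "tcp_rot": TCP orientation; "wrist_force": force on the tool from outside, world axes, zero at the start; "torque": the same for the moment, N m; "opening": finger opening in m; "grasp_force": force on a finger pad.
Only numpy, scipy, OpenCV 4.12 (cv2) and the standard library are available. Lean on these libraries where they do the work, as an engineer would, in place of code of your own. Each camera call takes 0.05 s, during which the arm holds its last target. There are 200 camera calls.

TASK

Switch on the microscope station by pressing its switch boxes with a fingertip in the start-up order: first the green key (mains), then the yellow key (ring light), then the blue key (camera), each gently down until it stays down. Do not press the white key (UV lamp). Do not pick up or shove the boxes, and leave the jars and other things on the bench alone.

Things in the scene. Friction and masses are not known exactly. Their poses are not given: they have to be found in the camera images.
- mains_box: loose black wireless switch box with one round green key in the middle of its top, for the microscope's mains. 76 x 76 mm, its top 32 mm above its underside, 0.35 to 0.6 kg, on rubber feet. Origin at the centre of its underside, z up. Any of the four boxes may stand in any of the four places, turned up to 45 degrees.
- mains_key_top (a point): centre of the top face of the green key, a flat disc 32 mm across. With the key up it stands 14 mm above the box top (46 mm above the box's underside), with the key fully down 6 mm.
- mains_key (a joint): how far the green key is pressed, m: 0 up (off, as at the start), 0.008 fully down at its stop. It yields to a straight downward push of about 3 N (no spring) and stays down where it is left; past 0.005 it is on. The whole key sits on a rubber cushion that gives about 1 mm for each 3 N (so it dips 1 mm before it starts to go down, and its stop is soft).
- ring_box: loose black wireless switch box with one round yellow key in the middle of its top, for its ring light. 76 x 76 mm, its top 32 mm above its underside, 0.35 to 0.6 kg, on rubber feet. Origin at the centre of its underside, z up. Any of the four boxes may stand in any of the four places, turned up to 45 degrees.
- ring_key_top (a point): centre of the top face of the yellow key, a flat disc 32 mm across. With the key up it stands 14 mm above the box top (46 mm above the box's underside), with the key fully down 6 mm.
- ring_key (a joint): how far the yellow key is pressed, m: 0 up (off, as at the start), 0.008 fully down at its stop. It yields to a straight downward push of about 3 N (no spring) and stays down where it is left; past 0.005 it is on. The whole key sits on a rubber cushion that gives about 1 mm for each 3 N (so it dips 1 mm before it starts to go down, and its stop is soft).
- camera_box: loose black wireless switch box with one round blue key in the middle of its top, for its camera. 76 x 76 mm, its top 32 mm above its underside, 0.35 to 0.6 kg, on rubber feet. Origin at the centre of its underside, z up. Any of the four boxes may stand in any of the four places, turned up to 45 degrees.
- camera_key_top (a point): centre of the top face of the blue key, a flat disc 32 mm across. With the key up it stands 14 mm above the box top (46 mm above the box's underside), with the key fully down 6 mm.
- camera_key (a joint): how far the blue key is pressed, m: 0 up (off, as at the start), 0.008 fully down at its stop. It yields to a straight downward push of about 3 N (no spring) and stays down where it is left; past 0.005 it is on. The whole key sits on a rubber cushion that gives about 1 mm for each 3 N (so it dips 1 mm before it starts to go down, and its stop is soft).
- uv_box: loose black wireless switch box with one round white key in the middle of its top, for the UV lamp, which must stay off. 76 x 76 mm, its top 32 mm above its underside, 0.35 to 0.6 kg, on rubber feet. Origin at the centre of its underside, z up. Any of the four boxes may stand in any of the four places, turned up to 45 degrees.
- uv_key_top (a point): centre of the top face of the white key, a flat disc 32 mm across. With the key up it stands 14 mm above the box top (46 mm above the box's underside), with the key fully down 6 mm.
- uv_key (a joint): how far the white key is pressed, m: 0 up (off, as at the start), 0.008 fully down at its stop. It yields to a straight downward push of about 3 N (no spring) and stays down where it is left; past 0.005 it is on. The whole key sits on a rubber cushion that gives about 1 mm for each 3 N (so it dips 1 mm before it starts to go down, and its stop is soft).
- mat: fixed grey bench mat, 380 x 700 mm, 4 mm thick, lying flat; the boxes and the small things stand on it. Origin at the centre of its underside, x and y along its sides (x the short way). Fixed white microscopes 350 mm tall stand beyond its two ends, 0.45 m or more to the left and right of the robot; a rack, a bottle, a tray and notebooks up to 170 mm tall stand along the back of the bench, past 0.78 m ahead of the robot.
- jar0: bystander: loose clear specimen jar with a red lid, 52 mm across, 62 mm tall, upright. Origin at the centre of its underside.
- jar1: bystander: loose clear specimen jar with a red lid, 52 mm across, 62 mm tall, upright. Origin at the centre of its underside.
- jar2: bystander: loose clear specimen jar with a red lid, 52 mm across, 62 mm tall, upright. Origin at the centre of its underside.
- dish: bystander: loose covered glass dish, 94 mm across, 16 mm tall (19 mm with the paper tag). Origin at the centre of its underside.
- slidebox: bystander: loose brown cardboard slide box, 60 x 100 mm, 35 mm tall, long side along its y. Origin at the centre of its underside.
- brush: bystander: loose brush, 150 mm long along its x, lying on the mat, handle to its -x, under 30 mm high. Origin near its middle, on its underside.
There are look-alikes about, which are no part of the job. Leave any pink or turquoise look-alike of the ring_box alone.

How it is judged (in metres and radians):
On the way, in this order (a step that is already met when the one before it is completed fails the run):
1. the green key is down (value of joint mains_key above 0.005 m), for 0.1 s.
2. the yellow key is down (value of joint ring_key above 0.005 m), for 0.1 s.
3. the blue key is down (value of joint camera_key above 0.005 m), for 0.1 s.
At the end, for the whole second after the job is handed in: The green, yellow and blue keys are each down by more than 5 mm of their 8 mm and the white key by less than 3 mm; the four boxes stand flat (within 0.1 rad), at rest, within 30 mm of where they began, and the jars, dish, slide box and brush within 20 mm (value of joint each of mains_key, ring_key, camera_key above 0.005 m and value of joint uv_key below 0.003 m and distance of each of mains_box, ring_box, camera_box, uv_box from where it was at the start of the episode below 0.03 m and angle between each of mains_box, ring_box, camera_box, uv_box's own z axis and vertical below 0.1 rad and linear speed of each of mains_box, ring_box, camera_box, uv_box below 0.02 m/s and distance of each of jar0, jar1, jar2, dish, slidebox, brush from where it was at the start of the episode below 0.02 m); the robot touches nothing.
It fails at once if a key goes down out of order: yellow before green is on, or blue before yellow is on ((value of joint ring_key above 0.003 m and value of joint mains_key below 0.0045 m) or (value of joint camera_key above 0.003 m and value of joint ring_key below 0.0045 m)).
It fails at once if the white key is pressed (value of joint uv_key above 0.003 m).
It fails at once if a switch box is pressed or struck with more than 30 N ((contact force between any of the fingers, the arm and mains_box above 30 N or contact force between any of the fingers, the arm and ring_box above 30 N or contact force between any of the fingers, the arm and camera_box above 30 N or contact force between any of the fingers, the arm and uv_box above 30 N)).
It fails at once if a switch box is lifted (10 mm or more), tipped by more than 0.2 rad or shoved more than 30 mm ((height (world z) of any of mains_box, ring_box, camera_box, uv_box above 0.014 m or angle between any of mains_box, ring_box, camera_box, uv_box's own z axis and vertical above 0.2 rad) or distance of any of mains_box, ring_box, camera_box, uv_box from where it was at the start of the episode above 0.03 m).
It fails at once if a jar, the dish, the slide box or the brush is moved more than 20 mm, or a jar tipped (distance of any of jar0, jar1, jar2, dish, slidebox, brush from where it was at the start of the episode above 0.02 m or angle between any of jar0, jar1, jar2's own z axis and vertical above 0.3 rad).
It also fails if it takes over 48 s, if anything falls off the work surface, if the arm or the gripper's body presses on something with over 40 N, if the wrist force passes 120 N, or if a joint passes its speed limit or range.

## Working session

There is one attempt and no reset: what is moved stays moved. The work goes in short steps, Python scripts to look and compute and a shell command to move; the robot and the scene stay as the last step left them, time stands still between calls to the robot, and variables do not carry over. Pictures are saved under pics/ and viewed, at most 10 in all, crops included, and the job is handed in when it is done.

```bash
mkdir -p pics; python3 - <<'E'
from workcell import telemetry, optics
import cv2,numpy as np
o=telemetry.get_obs();print({k:np.round(o[k],3) for k in('time','ee_pos','tcp_rot','wrist_force','opening')})
for n in('top','scene'):
    c=optics.camera(n);np.savez(n+'.npz',**c);cv2.imwrite(f'pics/{n}0.png',c['color'][:,:,::-1]);print(n,np.round(c['K'],1).tolist(),np.round(c['extrinsics'],3).tolist())
E
```

```text
{'time': np.float64(0.0), 'ee_pos': array([ 0.156, -0.527,  0.231]), 'tcp_rot': array([-179.923,   -0.   ,   16.432]), 'wrist_force': array([-1.412, -0.285,  0.826]), 'opening': np.float64(0.085)}
top [[452.4, 0.0, 263.5], [0.0, 452.4, 195.5], [0.0, 0.0, 1.0]] [[0.023, -0.993, 0.114, 0.393], [-1.0, -0.023, 0.005, 0.077], [-0.002, -0.114, -0.993, 1.46], [0.0, 0.0, 0.0, 1.0]]
scene [[448.2, 0.0, 250.5], [0.0, 448.2, 191.6], [0.0, 0.0, 1.0]] [[-0.849, 0.293, -0.439, 1.193], [0.528, 0.483, -0.698, 1.167], [0.008, -0.825, -0.565, 0.912], [0.0, 0.0, 0.0, 1.0]]
```

View pics/top0.png

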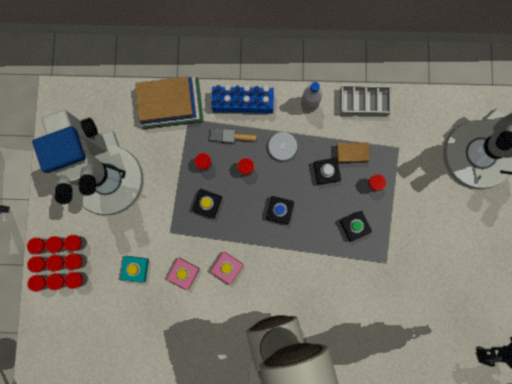

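View pics/scene0.png

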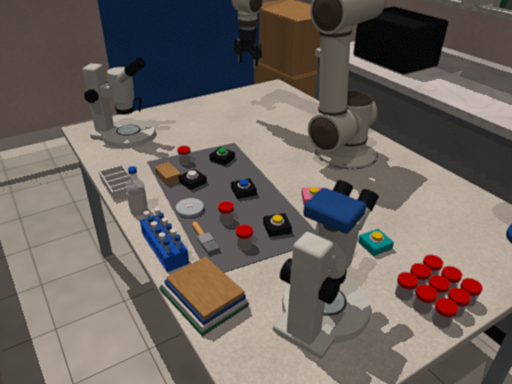

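The top view shows green at (357,226), yellow on the black box at (207,203), blue at (280,210) and white at (328,171). The pink and turquoise look-alikes are off the mat. In the scene view the same keys are at (222,152), (277,220), (243,185) and (192,175).

```bash
cat > loc.py <<'E'
import cv2,numpy as np
H={'green':(45,85),'yellow':(20,35),'blue':(100,125)}
seed={'top':{'green':(357,226),'yellow':(207,203),'blue':(280,210)},'scene':{'green':(222,152),'yellow':(277,220),'blue':(243,185)}}
def ray(c,p,z):
    d=c['extrinsics'][:3,:3]@np.linalg.inv(c['K'])@[p[0],p[1],1];o=c['extrinsics'][:3,3]
    return o+d*(z-o[2])/d[2]
def cen(c,n,k,r=14):
    h=cv2.cvtColor(c['color'],cv2.COLOR_RGB2HSV);x,y=seed[n][k];lo,hi=H[k]
    m=((h[...,0]>=lo)&(h[...,0]<=hi)&(h[...,1]>110)&(h[...,2]>70)).astype(np.uint8)
    w=np.zeros_like(m);w[y-r:y+r,x-r:x+r]=1;m*=w
    _,_,s,ct=cv2.connectedComponentsWithStats(m);i=1+np.argmax(s[1:,4]);return ct[i],s[i]
if __name__=='__main__':
  for n in('top','scene'):
    c=dict(np.load(n+'.npz'))
    for k in H:
        p,s=cen(c,n,k);print(n,k,p.round(1),s,ray(c,p,.05 if n=='top' else .048).round(4))
  c=dict(np.load('top.npz'))
  for nm,p,z in(('white',(328,170),.05),('jar',(377,183),.066),('jar',(246,167),.066),('jar',(203,161),.066)):print(nm,ray(c,p,z).round(3))
  a=[cv2.resize(dict(np.load(n+'.npz'))['color'][y:y+h,x:x+w],None,fx=f,fy=f,interpolation=0) for n,x,y,w,h,f in(('top',180,150,210,100,3),)]
  cv2.imwrite('pics/crop1.png',a[0][:,:,::-1])
E
python3 loc.py
```

```text
top green [356.6 225.4] [352 221  10  10  74] [ 0.4674 -0.2081  0.05  ]
top yellow [205.6 202.4] [201 198  10  10  85] [0.5287 0.265  0.05  ]
top blue [279.7 209.1] [275 205  10   9  74] [0.5128 0.0323 0.05  ]
scene green [221.5 149.9] [218 148   8   5  34] [ 0.466  -0.2059  0.048 ]
scene yellow [277.  218.1] [272 214  11   9  78] [0.5283 0.2684 0.048 ]
scene blue [243.5 182.1] [239 179  10   8  55] [0.5117 0.0371 0.048 ]
white [ 0.64  -0.118  0.05 ]
jar [ 0.6   -0.268  0.066]
jar [0.641 0.141 0.066]
jar [0.657 0.276 0.066]
```

View pics/crop1.png

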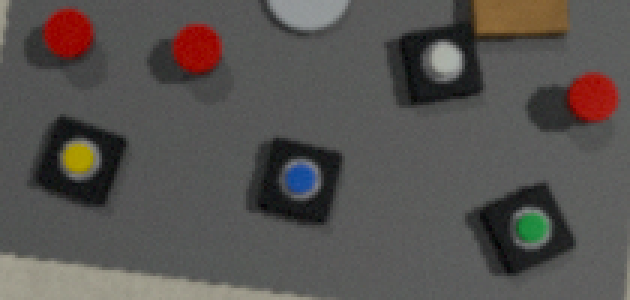

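```bash
cat > go.py <<'E'
import sys,numpy as np
from scipy.spatial.transform import Rotation as R
from workcell import telemetry
T={'green':(.467,-.207,.05),'yellow':(.5285,.266,.05),'blue':(.5125,.034,.05)}[sys.argv[1]]
o=telemetry.get_obs();r=R.from_euler('xyz',o['tcp_rot'],degrees=True)
print('t',round(float(o['time']),2),'pos',np.round(o['ee_pos'],4),'F',np.round(o['wrist_force'],1),'rot',np.round(o['tcp_rot'],1),'tool shift',r.inv().apply(np.array(T)-o['ee_pos']).round(4))
E
python3 go.py green
python3 -m handwheel '[{"tx":0.035,"ty":-0.02,"jaw":-1},{"tx":0.035,"ty":-0.02,"jaw":-1},{"tx":0.035,"ty":-0.02,"jaw":-1},{"tx":0.035,"ty":-0.02,"jaw":-1},{"tx":0.035,"ty":-0.02,"jaw":-1},{"tx":0.035,"ty":-0.02,"jaw":-1},{"tx":0.035,"ty":-0.02,"jaw":-1},{"tx":0.035,"ty":-0.02,"jaw":-1},{"tx":0.035,"ty":-0.02,"jaw":-1},{"jaw":-1}]' 40
python3 go.py green
```

```text
t 0.1 pos [ 0.1555 -0.5274  0.2307] F [-0.8 -0.7  0.3] rot [-179.9    0.    16.4] tool shift [ 0.3894 -0.219   0.1809]
t 0.1 pos [ 0.1555 -0.5274  0.2307] F [-0.8 -0.7  0.3] rot [-179.9    0.    16.4] tool shift [ 0.3894 -0.219   0.1809]$[0]: bad value
```

The row may need every field, so I'll send them all.

```bash

python3 -m handwheel '[{"tx":0.035,"ty":-0.02,"tz":0,"ax":0,"ay":0,"az":0,"jaw":-1},{"tx":0.035,"ty":-0.02,"tz":0,"ax":0,"ay":0,"az":0,"jaw":-1},{"tx":0.035,"ty":-0.02,"tz":0,"ax":0,"ay":0,"az":0,"jaw":-1},{"tx":0.035,"ty":-0.02,"tz":0,"ax":0,"ay":0,"az":0,"jaw":-1},{"tx":0.035,"ty":-0.02,"tz":0,"ax":0,"ay":0,"az":0,"jaw":-1},{"tx":0.035,"ty":-0.02,"tz":0,"ax":0,"ay":0,"az":0,"jaw":-1},{"tx":0.035,"ty":-0.02,"tz":0,"ax":0,"ay":0,"az":0,"jaw":-1},{"tx":0.035,"ty":-0.02,"tz":0,"ax":0,"ay":0,"az":0,"jaw":-1},{"tx":0.035,"ty":-0.02,"tz":0,"ax":0,"ay":0,"az":0,"jaw":-1},{"tx":0,"ty":0,"tz":0,"ax":0,"ay":0,"az":0,"jaw":-1}]' 40
python3 go.py green
```

```text
time: 1.35
ee_pos: [0.408, -0.2641, 0.2308]
tcp_rot: [-179.9, 0.0, 16.6]
wrist_force: [0.2, -0.5, 0.0]
opening: -0.0
grasp_force: 0.0
t 1.35 pos [ 0.408  -0.2641  0.2308] F [ 0.2 -0.5  0. ] rot [-179.9    0.    16.6] tool shift [ 0.0729 -0.0376  0.1808]
```

```bash

python3 -m handwheel '[{"tx":0.018,"ty":-0.009,"tz":0,"ax":0,"ay":0,"az":0,"jaw":-1},{"tx":0.018,"ty":-0.009,"tz":0,"ax":0,"ay":0,"az":0,"jaw":-1},{"tx":0.018,"ty":-0.01,"tz":0,"ax":0,"ay":0,"az":0,"jaw":-1},{"tx":0.019,"ty":-0.01,"tz":0,"ax":0,"ay":0,"az":0,"jaw":-1},{"tx":0,"ty":0,"tz":0.03,"ax":0,"ay":0,"az":0,"jaw":-1},{"tx":0,"ty":0,"tz":0.03,"ax":0,"ay":0,"az":0,"jaw":-1},{"tx":0,"ty":0,"tz":0.03,"ax":0,"ay":0,"az":0,"jaw":-1},{"tx":0,"ty":0,"tz":0.03,"ax":0,"ay":0,"az":0,"jaw":-1},{"tx":0,"ty":0,"tz":0.03,"ax":0,"ay":0,"az":0,"jaw":-1},{"tx":0,"ty":0,"tz":0,"ax":0,"ay":0,"az":0,"jaw":-1}]'
python3 go.py green
python3 - <<'E'
from workcell import optics
import cv2,numpy as np
a=[]
for n,x,y in(('top',317,185),('scene',182,110)):
    c=optics.camera(n)['color'][y:y+80,x:x+80,::-1];a.append(cv2.resize(c,None,fx=4.5,fy=4.5,interpolation=0))
cv2.imwrite('pics/hover1.png',np.hstack(a))
E
```

```text
time: 2.6
ee_pos: [0.4643, -0.2086, 0.0791]
tcp_rot: [-179.8, 0.2, 16.4]
wrist_force: [-0.1, 1.0, 0.6]
opening: -0.0
grasp_force: 0.0
t 2.6 pos [ 0.4643 -0.2086  0.0791] F [-0.1  1.   0.6] rot [-179.8    0.2   16.4] tool shift [ 0.0032 -0.0007  0.0291]
```

View pics/hover1.png

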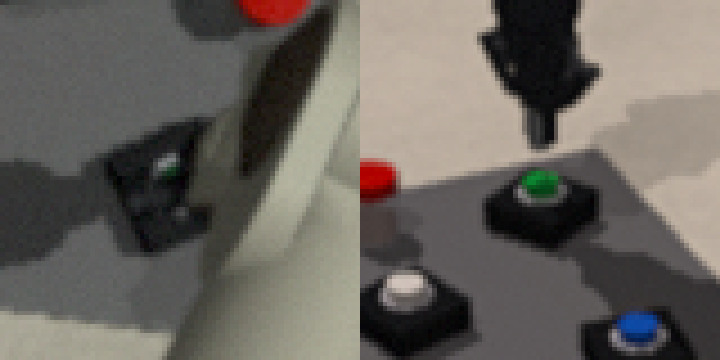

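The scene view shows the fingertip directly over the green key. I'll descend slowly.

```bash

python3 -m handwheel '[{"tx":0.003,"ty":0,"tz":0.01,"ax":0,"ay":0,"az":0,"jaw":-1},{"tx":0,"ty":0,"tz":0.01,"ax":0,"ay":0,"az":0,"jaw":-1},{"tx":0,"ty":0,"tz":0.005,"ax":0,"ay":0,"az":0,"jaw":-1},{"tx":0,"ty":0,"tz":0.0015,"ax":0,"ay":0,"az":0,"jaw":-1},{"tx":0,"ty":0,"tz":0.0015,"ax":0,"ay":0,"az":0,"jaw":-1},{"tx":0,"ty":0,"tz":0.0015,"ax":0,"ay":0,"az":0,"jaw":-1},{"tx":0,"ty":0,"tz":0.0015,"ax":0,"ay":0,"az":0,"jaw":-1},{"tx":0,"ty":0,"tz":0.0015,"ax":0,"ay":0,"az":0,"jaw":-1},{"tx":0,"ty":0,"tz":0.0015,"ax":0,"ay":0,"az":0,"jaw":-1},{"tx":0,"ty":0,"tz":0.0015,"ax":0,"ay":0,"az":0,"jaw":-1}]'
python3 go.py green
```

```text
time: 3.95
ee_pos: [0.469, -0.2079, 0.0459]
tcp_rot: [180.0, -0.0, 16.4]
wrist_force: [0.0, -0.9, 3.2]
opening: -0.0001
grasp_force: 1.5
t 3.95 pos [ 0.469  -0.2079  0.0459] F [ 0.  -0.9  3.2] rot [180.   -0.   16.4] tool shift [-0.0017 -0.0014 -0.0041]
```

```bash

python3 -m handwheel '[{"tx":0,"ty":0,"tz":0.001,"ax":0,"ay":0,"az":0,"jaw":-1},{"tx":0,"ty":0,"tz":0,"ax":0,"ay":0,"az":0,"jaw":-1},{"tx":0,"ty":0,"tz":0.001,"ax":0,"ay":0,"az":0,"jaw":-1},{"tx":0,"ty":0,"tz":0,"ax":0,"ay":0,"az":0,"jaw":-1},{"tx":0,"ty":0,"tz":0.001,"ax":0,"ay":0,"az":0,"jaw":-1},{"tx":0,"ty":0,"tz":0,"ax":0,"ay":0,"az":0,"jaw":-1},{"tx":0,"ty":0,"tz":0.001,"ax":0,"ay":0,"az":0,"jaw":-1},{"tx":0,"ty":0,"tz":0,"ax":0,"ay":0,"az":0,"jaw":-1},{"tx":0,"ty":0,"tz":0,"ax":0,"ay":0,"az":0,"jaw":-1},{"tx":0,"ty":0,"tz":0,"ax":0,"ay":0,"az":0,"jaw":-1}]'
python3 go.py green
```

```text
time: 5.2
ee_pos: [0.469, -0.2079, 0.0418]
tcp_rot: [180.0, -0.0, 16.4]
wrist_force: [-0.2, -0.4, 2.8]
opening: -0.0002
grasp_force: 1.2
t 5.2 pos [ 0.469  -0.2079  0.0418] F [-0.2 -0.4  2.8] rot [180.   -0.   16.4] tool shift [-0.0017 -0.0014 -0.0082]
```

```bash

python3 -m handwheel '[{"tx":0,"ty":0,"tz":0.001,"ax":0,"ay":0,"az":0,"jaw":-1},{"tx":0,"ty":0,"tz":0,"ax":0,"ay":0,"az":0,"jaw":-1},{"tx":0,"ty":0,"tz":0,"ax":0,"ay":0,"az":0,"jaw":-1},{"tx":0,"ty":0,"tz":0.001,"ax":0,"ay":0,"az":0,"jaw":-1},{"tx":0,"ty":0,"tz":0,"ax":0,"ay":0,"az":0,"jaw":-1},{"tx":0,"ty":0,"tz":0,"ax":0,"ay":0,"az":0,"jaw":-1},{"tx":0,"ty":0,"tz":0,"ax":0,"ay":0,"az":0,"jaw":-1},{"tx":0,"ty":0,"tz":0,"ax":0,"ay":0,"az":0,"jaw":-1},{"tx":0,"ty":0,"tz":0,"ax":0,"ay":0,"az":0,"jaw":-1},{"tx":0,"ty":0,"tz":0,"ax":0,"ay":0,"az":0,"jaw":-1}]'
python3 go.py green
```

```text
time: 6.45
ee_pos: [0.469, -0.2079, 0.04]
tcp_rot: [180.0, -0.0, 16.4]
wrist_force: [0.7, 0.1, 5.2]
opening: -0.0
grasp_force: 2.8
t 6.45 pos [ 0.469  -0.2079  0.04  ] F [0.7 0.1 5.2] rot [180.   -0.   16.4] tool shift [-0.0017 -0.0014 -0.01  ]
```

The force is up to 5 N, so the green key is at its stop. Next I lift and cross to yellow.

```bash

python3 -m handwheel '[{"tx":0,"ty":0,"tz":-0.01,"ax":0,"ay":0,"az":0,"jaw":-1},{"tx":0,"ty":0,"tz":-0.03,"ax":0,"ay":0,"az":0,"jaw":-1},{"tx":0,"ty":0,"tz":-0.03,"ax":0,"ay":0,"az":0,"jaw":-1},{"tx":0,"ty":0,"tz":-0.03,"ax":0,"ay":0,"az":0,"jaw":-1},{"tx":0.019,"ty":-0.044,"tz":0,"ax":0,"ay":0,"az":0,"jaw":-1},{"tx":0.019,"ty":-0.044,"tz":0,"ax":0,"ay":0,"az":0,"jaw":-1},{"tx":0.019,"ty":-0.044,"tz":0,"ax":0,"ay":0,"az":0,"jaw":-1},{"tx":0.019,"ty":-0.044,"tz":0,"ax":0,"ay":0,"az":0,"jaw":-1},{"tx":0.019,"ty":-0.044,"tz":0,"ax":0,"ay":0,"az":0,"jaw":-1},{"tx":0.019,"ty":-0.044,"tz":0,"ax":0,"ay":0,"az":0,"jaw":-1}]'
python3 go.py yellow
```

```text
time: 7.7
ee_pos: [0.5033, 0.0792, 0.14]
tcp_rot: [-180.0, 0.0, 16.4]
wrist_force: [0.9, -0.2, -0.5]
opening: 0.0001
grasp_force: 0.0
t 7.7 pos [0.5033 0.0792 0.14  ] F [ 0.9 -0.2 -0.5] rot [-180.     0.    16.4] tool shift [ 0.077  -0.1721  0.09  ]
```

```bash

python3 -m handwheel '[{"tx":0.019,"ty":-0.043,"tz":0,"ax":0,"ay":0,"az":0,"jaw":-1},{"tx":0.019,"ty":-0.043,"tz":0,"ax":0,"ay":0,"az":0,"jaw":-1},{"tx":0.019,"ty":-0.043,"tz":0,"ax":0,"ay":0,"az":0,"jaw":-1},{"tx":0.02,"ty":-0.043,"tz":0,"ax":0,"ay":0,"az":0,"jaw":-1},{"tx":0,"ty":0,"tz":0.02,"ax":0,"ay":0,"az":0,"jaw":-1},{"tx":0,"ty":0,"tz":0.02,"ax":0,"ay":0,"az":0,"jaw":-1},{"tx":0,"ty":0,"tz":0.02,"ax":0,"ay":0,"az":0,"jaw":-1},{"tx":0,"ty":0,"tz":0,"ax":0,"ay":0,"az":0,"jaw":-1},{"tx":0,"ty":0,"tz":0,"ax":0,"ay":0,"az":0,"jaw":-1},{"tx":0,"ty":0,"tz":0,"ax":0,"ay":0,"az":0,"jaw":-1}]'
python3 go.py yellow
python3 - <<'E'
from workcell import optics
import cv2,numpy as np
a=[]
c=optics.camera('scene')['color'][:,:,::-1]
for x,y in((182,110),(237,175)):
    a.append(cv2.resize(c[y:y+80,x:x+80],None,fx=4.5,fy=4.5,interpolation=0))
cv2.imwrite('pics/hover2.png',np.hstack(a))
E
```

```text
time: 8.95
ee_pos: [0.5423, 0.2196, 0.0822]
tcp_rot: [-177.8, -0.1, 21.0]
wrist_force: [1.0, 0.7, 0.0]
opening: 0.0002
grasp_force: 0.0
t 8.95 pos [0.5423 0.2196 0.0822] F [1.  0.7 0. ] rot [-1.778e+02 -1.000e-01  2.100e+01] tool shift [ 0.0037 -0.0471  0.034 ]
```

View pics/hover2.png

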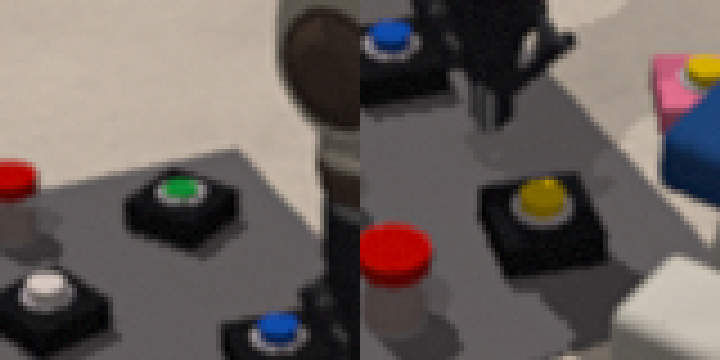

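The green key is visibly down. The arm stopped 47 mm short and slightly twisted, so I'll check for a joint limit.

```bash
python3 -c "
from workcell import telemetry as t
o=t.get_obs();print(o['q'].round(1) if hasattr(o['q'],'round') else o['q'],o['qd'])"
```

```text
[ 21.    9.4  -1.6  79.    2.2 179.9] [ 0.06367395  0.05341079 -0.31492701 -0.19627262  0.0241135   0.04503967]
```

Joint 6 is at its 180° limit. I'll turn the tool back (world yaw up, so az negative), then fix the tilt.

```bash

python3 -m handwheel '[{"tx":0,"ty":0,"tz":-0.01,"ax":0,"ay":0,"az":-8,"jaw":-1},{"tx":0,"ty":0,"tz":0,"ax":0,"ay":0,"az":-8,"jaw":-1},{"tx":0,"ty":0,"tz":0,"ax":0,"ay":0,"az":-8,"jaw":-1},{"tx":0,"ty":0,"tz":0,"ax":0,"ay":0,"az":-8,"jaw":-1},{"tx":0,"ty":0,"tz":0,"ax":0,"ay":0,"az":-8,"jaw":-1},{"tx":0,"ty":0,"tz":0,"ax":0,"ay":0,"az":0,"jaw":-1},{"tx":0,"ty":0,"tz":0,"ax":0,"ay":0,"az":0,"jaw":-1},{"tx":0,"ty":0,"tz":0,"ax":0,"ay":0,"az":0,"jaw":-1},{"tx":0,"ty":0,"tz":0,"ax":0,"ay":0,"az":0,"jaw":-1},{"tx":0,"ty":0,"tz":0,"ax":0,"ay":0,"az":0,"jaw":-1}]'
cat >> go.py <<'E'
v=r.inv().apply([0,0,-1]);print('turn to vertical',np.degrees(np.cross([0,0,1],v)).round(2),'q',np.round(o['q'],1))
r2=R.from_euler('xyz',[180,0,o['tcp_rot'][2]],degrees=True);print('shift once vertical',r2.inv().apply(np.array(T)-o['ee_pos']).round(4))
E
python3 go.py yellow
```

```text
time: 10.25
ee_pos: [0.542, 0.219, 0.0911]
tcp_rot: [-178.3, -1.4, 61.0]
wrist_force: [-0.2, 0.6, -0.9]
opening: 0.0001
grasp_force: 0.0
t 10.25 pos [0.542  0.219  0.0911] F [-0.2  0.6 -0.9] rot [-178.3   -1.4   61. ] tool shift [ 0.0335 -0.0334  0.0429]
turn to vertical [-1.67 -1.37  0.  ] q [ 21.    9.3  -0.7  80.    2.2 139.9]
shift once vertical [ 0.0345 -0.0346  0.0411]
```

```bash

python3 -m handwheel '[{"tx":0,"ty":0,"tz":0,"ax":-1.7,"ay":-1.4,"az":0,"jaw":-1},{"tx":0.01,"ty":-0.01,"tz":0,"ax":0,"ay":0,"az":0,"jaw":-1},{"tx":0.01,"ty":-0.01,"tz":0,"ax":0,"ay":0,"az":0,"jaw":-1},{"tx":0.01,"ty":-0.01,"tz":0,"ax":0,"ay":0,"az":0,"jaw":-1},{"tx":0.0045,"ty":-0.0046,"tz":0,"ax":0,"ay":0,"az":0,"jaw":-1},{"tx":0,"ty":0,"tz":0.012,"ax":0,"ay":0,"az":0,"jaw":-1},{"tx":0,"ty":0,"tz":0,"ax":0,"ay":0,"az":0,"jaw":-1},{"tx":0,"ty":0,"tz":0,"ax":0,"ay":0,"az":0,"jaw":-1},{"tx":0,"ty":0,"tz":0,"ax":0,"ay":0,"az":0,"jaw":-1},{"tx":0,"ty":0,"tz":0,"ax":0,"ay":0,"az":0,"jaw":-1}]'
python3 go.py yellow
python3 - <<'E'
from workcell import optics
import cv2,numpy as np
a=[]
for n,x,y in(('top',167,163),('scene',237,175)):
    c=optics.camera(n)['color'][y:y+80,x:x+80,::-1];a.append(cv2.resize(c,None,fx=4.5,fy=4.5,interpolation=0))
cv2.imwrite('pics/hover3.png',np.hstack(a))
E
```

```text
time: 11.5
ee_pos: [0.5286, 0.2659, 0.0793]
tcp_rot: [180.0, 0.0, 61.0]
wrist_force: [0.9, 0.6, 0.0]
opening: -0.0003
grasp_force: 0.0
t 11.5 pos [0.5286 0.2659 0.0793] F [0.9 0.6 0. ] rot [180.   0.  61.] tool shift [ 0.0001 -0.0002  0.0293]
turn to vertical [ 0.04  0.01 -0.  ] q [ 26.7  10.4  -0.7  78.9  -0.  145.7]
shift once vertical [ 0.0001 -0.0002  0.0293]
```

View pics/hover3.png

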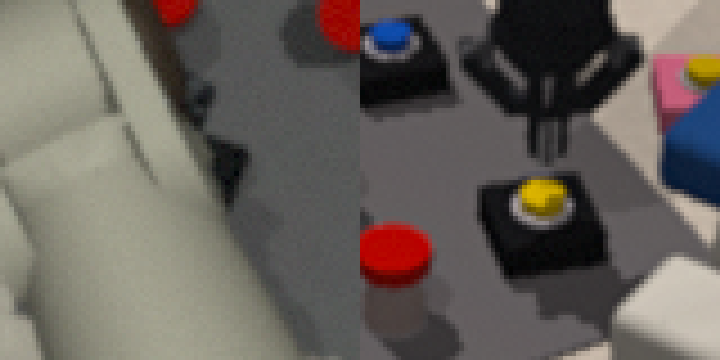

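The tip is centred over yellow. I'll press it the same way.

```bash

python3 -m handwheel '[{"tx":0,"ty":0,"tz":0.01,"ax":0,"ay":0,"az":0,"jaw":-1},{"tx":0,"ty":0,"tz":0.01,"ax":0,"ay":0,"az":0,"jaw":-1},{"tx":0,"ty":0,"tz":0.005,"ax":0,"ay":0,"az":0,"jaw":-1},{"tx":0,"ty":0,"tz":0.0015,"ax":0,"ay":0,"az":0,"jaw":-1},{"tx":0,"ty":0,"tz":0.0015,"ax":0,"ay":0,"az":0,"jaw":-1},{"tx":0,"ty":0,"tz":0.002,"ax":0,"ay":0,"az":0,"jaw":-1},{"tx":0,"ty":0,"tz":0.002,"ax":0,"ay":0,"az":0,"jaw":-1},{"tx":0,"ty":0,"tz":0.002,"ax":0,"ay":0,"az":0,"jaw":-1},{"tx":0,"ty":0,"tz":0.0015,"ax":0,"ay":0,"az":0,"jaw":-1},{"tx":0,"ty":0,"tz":0.0015,"ax":0,"ay":0,"az":0,"jaw":-1}]'
python3 go.py yellow
python3 -m handwheel '[{"tx":0,"ty":0,"tz":0.001,"ax":0,"ay":0,"az":0,"jaw":-1},{"tx":0,"ty":0,"tz":0,"ax":0,"ay":0,"az":0,"jaw":-1},{"tx":0,"ty":0,"tz":0,"ax":0,"ay":0,"az":0,"jaw":-1},{"tx":0,"ty":0,"tz":0.001,"ax":0,"ay":0,"az":0,"jaw":-1},{"tx":0,"ty":0,"tz":0,"ax":0,"ay":0,"az":0,"jaw":-1},{"tx":0,"ty":0,"tz":0,"ax":0,"ay":0,"az":0,"jaw":-1},{"tx":0,"ty":0,"tz":0,"ax":0,"ay":0,"az":0,"jaw":-1},{"tx":0,"ty":0,"tz":0,"ax":0,"ay":0,"az":0,"jaw":-1},{"tx":0,"ty":0,"tz":0,"ax":0,"ay":0,"az":0,"jaw":-1},{"tx":0,"ty":0,"tz":0,"ax":0,"ay":0,"az":0,"jaw":-1}]'
python3 go.py blue
```

```text
time: 12.85
ee_pos: [0.5286, 0.2661, 0.0421]
tcp_rot: [180.0, 0.0, 61.0]
wrist_force: [0.7, 1.0, 3.3]
opening: 0.0001
grasp_force: 1.5
t 12.85 pos [0.5286 0.2661 0.0421] F [0.7 1.  3.3] rot [180.   0.  61.] tool shift [-0.0001 -0.0001 -0.0079]
turn to vertical [ 0.04  0.01 -0.  ] q [ 26.7  11.2  -4.   74.8  -0.  145.7]
shift once vertical [-0.0001 -0.0001 -0.0079]
time: 14.1
ee_pos: [0.5286, 0.266, 0.0402]
tcp_rot: [180.0, 0.0, 61.0]
wrist_force: [2.0, 0.5, 3.9]
opening: -0.0002
grasp_force: 2.6
t 14.1 pos [0.5286 0.266  0.0402] F [2.  0.5 3.9] rot [180.   0.  61.] tool shift [-0.2108  0.0982 -0.0097]
turn to vertical [ 0.04  0.01 -0.  ] q [ 26.7  11.2  -4.1  74.6  -0.  145.7]
shift once vertical [-0.2108  0.0982 -0.0098]
```

The yellow key is down. Next, blue.

```bash

python3 -m handwheel '[{"tx":0,"ty":0,"tz":-0.01,"ax":0,"ay":0,"az":0,"jaw":-1},{"tx":0,"ty":0,"tz":-0.03,"ax":0,"ay":0,"az":0,"jaw":-1},{"tx":0,"ty":0,"tz":-0.03,"ax":0,"ay":0,"az":0,"jaw":-1},{"tx":-0.042,"ty":0.02,"tz":0,"ax":0,"ay":0,"az":0,"jaw":-1},{"tx":-0.042,"ty":0.02,"tz":0,"ax":0,"ay":0,"az":0,"jaw":-1},{"tx":-0.042,"ty":0.02,"tz":0,"ax":0,"ay":0,"az":0,"jaw":-1},{"tx":-0.042,"ty":0.019,"tz":0,"ax":0,"ay":0,"az":0,"jaw":-1},{"tx":-0.043,"ty":0.019,"tz":0,"ax":0,"ay":0,"az":0,"jaw":-1},{"tx":0,"ty":0,"tz":0.03,"ax":0,"ay":0,"az":0,"jaw":-1},{"tx":0,"ty":0,"tz":0,"ax":0,"ay":0,"az":0,"jaw":-1}]'
python3 go.py blue
python3 - <<'E'
from workcell import optics
import cv2,numpy as np
c=optics.camera('scene')['color'][110:250,180:340,::-1]
cv2.imwrite('pics/hover4.png',cv2.resize(c,None,fx=4,fy=4,interpolation=0))
E
```

```text
time: 15.35
ee_pos: [0.5103, 0.0333, 0.0784]
tcp_rot: [-179.8, 0.2, 61.0]
wrist_force: [1.1, 1.7, 0.2]
opening: -0.0
grasp_force: 0.0
t 15.35 pos [0.5103 0.0333 0.0784] F [1.1 1.7 0.2] rot [-179.8    0.2   61. ] tool shift [0.0018 0.0017 0.0284]
turn to vertical [-0.2   0.17  0.  ] q [  3.8  -0.2 -12.2  78.3  -0.  122.8]
shift once vertical [0.0017 0.0016 0.0284]
```

View pics/hover4.png

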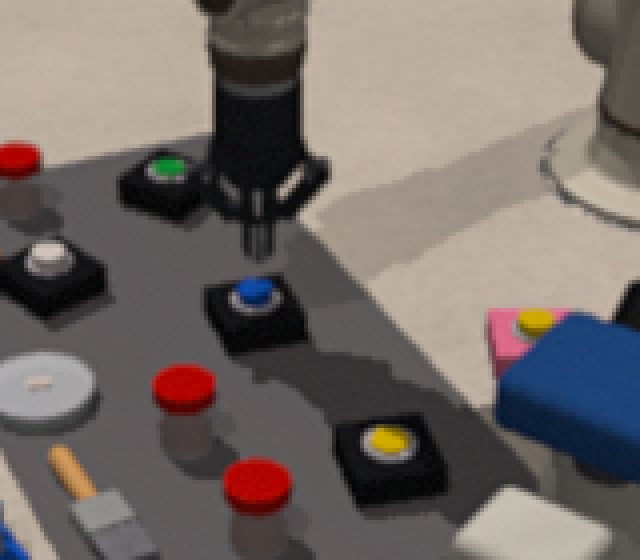

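The green and yellow keys are flush and the tip is over blue, so I'll press blue.

```bash

python3 -m handwheel '[{"tx":0,"ty":0,"tz":0.01,"ax":0,"ay":0,"az":0,"jaw":-1},{"tx":0,"ty":0,"tz":0.01,"ax":0,"ay":0,"az":0,"jaw":-1},{"tx":0,"ty":0,"tz":0.005,"ax":0,"ay":0,"az":0,"jaw":-1},{"tx":0,"ty":0,"tz":0.0015,"ax":0,"ay":0,"az":0,"jaw":-1},{"tx":0,"ty":0,"tz":0.0015,"ax":0,"ay":0,"az":0,"jaw":-1},{"tx":0,"ty":0,"tz":0.002,"ax":0,"ay":0,"az":0,"jaw":-1},{"tx":0,"ty":0,"tz":0.002,"ax":0,"ay":0,"az":0,"jaw":-1},{"tx":0,"ty":0,"tz":0.002,"ax":0,"ay":0,"az":0,"jaw":-1},{"tx":0,"ty":0,"tz":0.0015,"ax":0,"ay":0,"az":0,"jaw":-1},{"tx":0,"ty":0,"tz":0.0015,"ax":0,"ay":0,"az":0,"jaw":-1}]'
python3 -m handwheel '[{"tx":0,"ty":0,"tz":0.001,"ax":0,"ay":0,"az":0,"jaw":-1},{"tx":0,"ty":0,"tz":0,"ax":0,"ay":0,"az":0,"jaw":-1},{"tx":0,"ty":0,"tz":0,"ax":0,"ay":0,"az":0,"jaw":-1},{"tx":0,"ty":0,"tz":0.001,"ax":0,"ay":0,"az":0,"jaw":-1},{"tx":0,"ty":0,"tz":0,"ax":0,"ay":0,"az":0,"jaw":-1},{"tx":0,"ty":0,"tz":0,"ax":0,"ay":0,"az":0,"jaw":-1},{"tx":0,"ty":0,"tz":0,"ax":0,"ay":0,"az":0,"jaw":-1},{"tx":0,"ty":0,"tz":0,"ax":0,"ay":0,"az":0,"jaw":-1},{"tx":0,"ty":0,"tz":0,"ax":0,"ay":0,"az":0,"jaw":-1},{"tx":0,"ty":0,"tz":0,"ax":0,"ay":0,"az":0,"jaw":-1}]'
```

```text
time: 16.65
ee_pos: [0.5122, 0.0339, 0.0433]
tcp_rot: [180.0, 0.0, 61.0]
wrist_force: [-0.3, -0.6, 3.1]
opening: 0.0005
grasp_force: 1.5
time: 17.9
ee_pos: [0.5121, 0.0339, 0.0412]
tcp_rot: [180.0, 0.0, 61.0]
wrist_force: [1.0, -0.1, 2.2]
opening: 0.0002
grasp_force: 1.3
```

One more millimetre to the stop, then lift and check.

```bash

python3 -m handwheel '[{"tx":0,"ty":0,"tz":0.001,"ax":0,"ay":0,"az":0,"jaw":-1},{"tx":0,"ty":0,"tz":0,"ax":0,"ay":0,"az":0,"jaw":-1},{"tx":0,"ty":0,"tz":0.0005,"ax":0,"ay":0,"az":0,"jaw":-1},{"tx":0,"ty":0,"tz":0,"ax":0,"ay":0,"az":0,"jaw":-1},{"tx":0,"ty":0,"tz":0,"ax":0,"ay":0,"az":0,"jaw":-1},{"tx":0,"ty":0,"tz":0,"ax":0,"ay":0,"az":0,"jaw":-1},{"tx":0,"ty":0,"tz":0,"ax":0,"ay":0,"az":0,"jaw":-1},{"tx":0,"ty":0,"tz":0,"ax":0,"ay":0,"az":0,"jaw":-1},{"tx":0,"ty":0,"tz":0,"ax":0,"ay":0,"az":0,"jaw":-1},{"tx":0,"ty":0,"tz":0,"ax":0,"ay":0,"az":0,"jaw":-1}]'
python3 -m handwheel '[{"tx":0,"ty":0,"tz":-0.01,"ax":0,"ay":0,"az":0,"jaw":-1},{"tx":0,"ty":0,"tz":-0.03,"ax":0,"ay":0,"az":0,"jaw":-1},{"tx":0,"ty":0,"tz":-0.03,"ax":0,"ay":0,"az":0,"jaw":-1},{"tx":0,"ty":0,"tz":-0.03,"ax":0,"ay":0,"az":0,"jaw":-1},{"tx":0,"ty":0,"tz":-0.03,"ax":0,"ay":0,"az":0,"jaw":-1},{"tx":0,"ty":0,"tz":0,"ax":0,"ay":0,"az":0,"jaw":-1},{"tx":0,"ty":0,"tz":0,"ax":0,"ay":0,"az":0,"jaw":-1},{"tx":0,"ty":0,"tz":0,"ax":0,"ay":0,"az":0,"jaw":-1},{"tx":0,"ty":0,"tz":0,"ax":0,"ay":0,"az":0,"jaw":-1},{"tx":0,"ty":0,"tz":0,"ax":0,"ay":0,"az":0,"jaw":-1}]'
python3 - <<'E'
from workcell import optics
import cv2,numpy as np
from loc import cen
c=optics.camera('scene')
c0=dict(np.load('scene.npz'))
for k in('green','yellow','blue'):print(k,cen(c0,'scene',k)[0].round(1),cen(c,'scene',k)[0].round(1))
cv2.imwrite('pics/end.png',cv2.resize(c['color'][110:250,150:340,::-1],None,fx=4,fy=4,interpolation=0))
E
```

```text
time: 19.15
ee_pos: [0.5121, 0.0339, 0.04]
tcp_rot: [180.0, 0.0, 61.0]
wrist_force: [1.6, -0.6, 6.0]
opening: -0.0001
grasp_force: 2.9
time: 20.4
ee_pos: [0.5119, 0.034, 0.1693]
tcp_rot: [-180.0, 0.1, 61.0]
wrist_force: [-0.8, 0.5, -0.5]
opening: 0.0001
grasp_force: 0.0
green [221.5 149.9] [221.6 151.3]
yellow [277.  218.1] [277.  219.5]
blue [243.5 182.1] [243.4 182.9]
```

View pics/end.png

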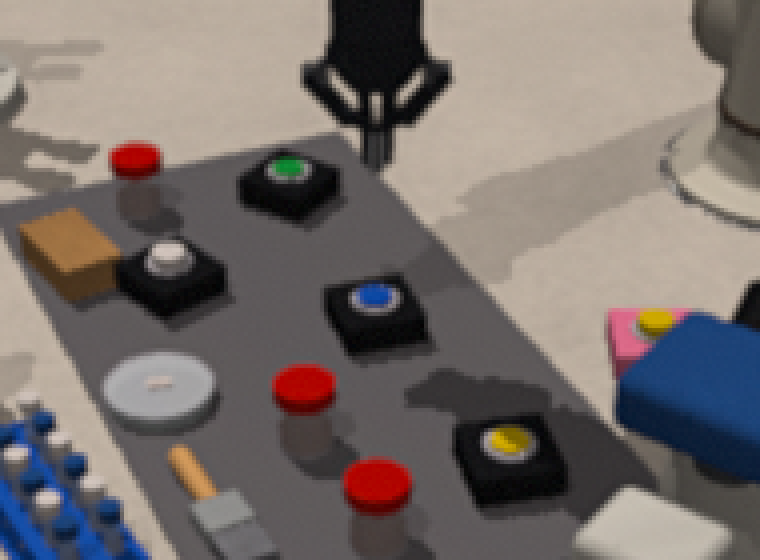

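All three keys are down (green at (290,167), blue (375,296), yellow (508,440) in the crop), white is still up, and nothing else has moved.

```bash
python3 -c "
from workcell import workorder
print(workorder.job_done())"
```

```text
the job is handed in; nothing more can be done
None
```

I pressed the green, yellow and blue keys down in that order, left the white key up, and handed the job in at about 20 s; the last picture showed nothing else moved, but the hand-in returned no verdict.

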